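Draw the press bed to its catch and hold the flap die over the cork

TASK

I want to square up the cork under the flap cutting die before we cut: push the bed of the press (it has a red grip) out along its slide, away from the press, until the spring catch snaps in at the loading end, and leave it there. Then take the flap die on the green mat by the bar along its top, at the die's balance point, keep it level as you lift and carry it, and hold it still about 5 cm above the cork sheet on the bed, centred over the sheet and square with it, its point facing away from the press. Finish while still holding it there - do not put it down, let go, or touch the bed or press with it - and leave the other things on the table where they are.

Things in the scene. Friction and masses are not known exactly. Their poses are not given: they have to be found in the camera images.
- bed (a joint): slide of the bed of the blue press, m, along the bed's -y (about world -y): 0 fully in under the press head, growing as it comes out. At 0.340, the loading end, a spring roller snaps between two pins; solid stop at 0.343. Starts at 0.20 to 0.29. Friction 1 to 3 N, plus 5 to 10 N over the first pin in the last 15 mm; the catch then draws the bed to 0.340 within 1 mm and holds it with about 7 N
- grip (a point): top centre of the red upright grip on the bed's near side: 36 mm wide along bed x, 12 mm thick along bed y (the slide), its top 46 mm above the bed plate. At x -100, y -50, z +28 mm from nest, same axes. Free on both y sides; the cutting board's edge is 7 mm from its +x side, its top 31 mm below the grip's top
- nest (a point): centre of the top of the cork sheet (130 mm along x, 210 along y, 3 thick) fixed on the white cutting board of the bed, 77 mm above the table. y runs along the slide into the press (-y: away from the press), z up, x across, away from the robot. Steel fences stand 5 mm above the sheet at its +x and +y edges. With the bed caught the press frame starts 0.20 m from here along +y
- die: flap cutting die: steel knife frame 173 x 95 x 25 mm, one end blunt, one pointed, on a 3 mm green mat. Origin: mid underside; +x to the point, z up. Above it, along x, an aluminium bar 174 long, 10 wide (y), 40 to 58 mm above the underside, on end risers: grip across y. Punch block in the blunt end (x -78 to -54, 29 high). Balances at x = -35 mm, 52 mm from the blunt end. 0.45 to 0.7 kg
- die_point (a point): the point of the flap die at its underside, on its +x axis, 87 mm from the die's origin
- press: the blue press with its slide, fixed, turned up to 9 degrees; origin on the table below the nest's place when the bed is caught; slide along y (+y into the press). Rails and front cross bar (46 mm tall) reach to y -160 mm; frame y +200 to +510, x +-175, 0.33 m tall (lever at +x to 0.47 m); yellow catch housing 68 mm tall at x +138 to +183, y 0
- wallet_a: bystander: closed cork wallet, 100 x 185 x 24 mm, lying flat beyond the mat; origin at the centre of its underside
- wallet_b: bystander: closed cork wallet, 100 x 185 x 24 mm, lying on wallet_a; origin at the centre of its underside
- wallet_c: bystander: closed cork wallet, 100 x 185 x 24 mm, lying flat between the mat and the right edge of the table; origin at the centre of its underside
- pocket_die: bystander: smaller rectangular steel die without a bridge bar, 55 x 85 x 25 mm, on the white table near the robot; origin at the centre of its underside
- mallet: bystander: white-headed mallet lying on the table between the robot and the mat
- glue: bystander: white bottle with red cap, 54 mm across, 140 mm tall, beyond the slide's front end
- snap_jar: bystander: clear jar with steel lid, 64 mm across, 65 mm tall, on the table between the robot and the press

How it is judged:
On the way, in this order (a step that is already met when the one before it is completed fails the run):
1. the bed is out at the loading end, held by its spring catch (value of joint bed between 0.337 and 0.3435 m), for 0.3 s.
2. the die is lifted clear of the mat, level, gripped at its balance point (contact force between the fingers and die above 1 N and x of the grasp point in the frame of die between -0.05 and -0.02 m and height (world z) of die above 0.035 m and angle between die's own z axis and vertical below 0.12 rad), for 0.2 s.
At the end, for the whole second after the job is handed in: Bed in its catch (0.337 to 0.343 m). Fingers hold the die within 15 mm of its balance point, touching nothing else: its middle within 15 mm of the sheet's, underside 25 to 80 mm above the sheet, square within 0.10 rad, point away from the press, level within 0.08 rad, still (all of step 1 and contact force between the fingers and die above 1 N and x of the grasp point in the frame of die between -0.05 and -0.02 m and horizontal distance between die and nest below 0.015 m and z of die in the frame of nest between 0.025 and 0.08 m and angle between the x axis of die and the y axis of nest, either way round below 0.1 rad and y of die_point in the frame of nest below -0.05 m and angle between die's own z axis and vertical below 0.08 rad and linear speed of die below 0.02 m/s and angular speed of die below 0.1 rad/s and contact force between die and press below 0.2 N); the arm keeps its last pose, push and grip.
It fails at once if the die tips more than 15 degrees from level (angle between die's own z axis and vertical above 0.26 rad).
It fails at once if the die touches the bed or the press (contact force between die and press above 0.3 N).
It fails at once if another thing on the table is moved by more than 25 mm (distance of any of wallet_a, wallet_b, wallet_c, pocket_die, mallet, glue, snap_jar from where it was at the start of the episode above 0.025 m).
It also fails if it takes over 54 s, if anything falls off the work surface, if the arm or the gripper's body presses on something with over 40 N, if the wrist force passes 120 N, or if a joint passes its speed limit or range.

ROBOT

A 6-joint arm with a two-finger parallel gripper is mounted at the origin on the work surface. World frame = base frame: x ahead of the robot, y to its left, z up, the work surface at z = 0. Lengths are in m, angles in rad, forces in N, time in s.
With the tool pointing down it reaches from about 0.375 to 0.75 m from the base axis. Payload 9 kg.
Tool frame: the origin (TCP) lies midway between the tips of the shut fingers; the grasp point (between the pads) lies 19 mm behind it (bot.tcp_to_grasp is the distance from the TCP to the grasp point, in m); x points along the fingers, z is the direction in which the jaws open and shut, and the axes are right-handed (so a half turn about x gives the same grasp; the last joint's range is limited). The gripper opens to 85 mm and grips with 20 to 120 N. Pads are 22 mm wide; open, the fingers measure 114 mm over their backs; the gripper's body (76 mm by 85 mm) begins 54 mm behind the grasp point. The pads swing forward as they close: fully open they stand 13 mm farther back than shut.
Start: joints at [0.943, 0.104, 0.097, 1.564, 0, 1.353], TCP at [0.239, 0.55, 0.231] pointing down, gripper open.
Joint ranges: [-2.99, 2.99], [-0.84, 1.86], [-1.1, 1.16], [-1.84, 2.11], [-1.51, 1.56], [-3.14, 3.14]. Speed limits (rad/s): [2.22, 2.22, 2.57, 3.14, 3.14, 3.14].

INTERFACE

Orientations are given as a unit quaternion [w, x, y, z].
In Python, from plant import readout, vision, finish_job, bot gives the robot as it stands.
- The arm moves only by the shell command python3 -m pendant 'ROWS' [FORCE]. ROWS is JSON, a list of rows, each a list of 7 numbers: the turn, a rotation vector about the world's x, y, z in degrees, then the shift along the world's x, y, z in m, then the opening, from 0 (shut) to 1 (fully open). A call has 1 to 12 rows; each row is the pose to reach, as a shift and turn from the pose measured when the call began; what a row does not reach only later rows make up. A row lasts 1/10 s, in which the tool goes at most 50 mm and 8.59 degrees, less where a joint would pass 70% of its speed; a pose out of reach is approached as far as the arm can. A call with a gripper value outside its range is refused whole. The fingers move at their own pace and stop on an object; FORCE is the grip in N (left out, the last holds). Time passes only in rows, so rows that repeat a pose let the fingers close. It gives the time, the measured TCP pose, the force and the opening at its end, in the units of the state.
- readout.observe(): the state, without advancing time (a new reading comes with each control period).
- vision.capture(name): name is "side" or "top"; returns a dict with "pixels" (384x512x3 uint8, red, green, blue), "range_z" (384x512 float32, m along the optical axis (not along the pixel's ray), 0 where there is no reading), "fx", "fy", "cx", "cy" (pixels), "position" and "attitude" of the camera in the world. Camera axes: x right, y down, z forward; pixel columns grow to the right and rows downward; lengths in m; the calibration is good to about 2 mm. A picture is of the moment at which its call begins.
- finish_job(): hands the job in, once; it reports no verdict.
The state is a dict: "time_s": time; "q": joint angles; "dq": joint speeds; "joint_efforts": joint torques, N m; "eef_pos": TCP position; "eef_rot": TCP orientation; "force": force on the tool from outside, world axes, zero at the start; "ft_torque": the same for the moment, N m; "gripper_width": finger opening in m.
Only numpy, scipy, OpenCV 4.12 (cv2) and the standard library are available. Lean on these libraries where they do the work, as an engineer would, in place of code of your own. Each camera call takes 0.05 s, during which the arm holds its last target. There are 200 camera calls.

## Working session

There is one attempt and no reset: what is moved stays moved. The work goes in short steps, Python scripts to look and compute and a shell command to move; the robot and the scene stay as the last step left them, time stands still between calls to the robot, and variables do not carry over. Pictures are saved under pics/ and viewed, about 8 in all and at most 12, crops included, and the job is handed in when it is done.

```bash
mkdir -p pics; ls
cat > h.py <<'E'
import numpy as np, cv2
from plant import readout, vision, finish_job, bot
from scipy.spatial.transform import Rotation as R
def rot(q): return R.from_quat([q[1],q[2],q[3],q[0]])
def snap(n):
    c=vision.capture(n); return c
def cloud(c):
    h,w=c["range_z"].shape; u,v=np.meshgrid(np.arange(w),np.arange(h)); z=c["range_z"]
    p=np.stack([(u-c["cx"])/c["fx"]*z,(v-c["cy"])/c["fy"]*z,z],-1)
    P=p.reshape(-1,3)@rot(c["attitude"]).as_matrix().T+np.array(c["position"])
    return P.reshape(h,w,3)
def save(c,f,s=1.5): cv2.imwrite(f,cv2.resize(c["pixels"][:,:,::-1],None,fx=s,fy=s))
E
python3 - <<'E'
from h import *
for n in("top","side"):
    c=snap(n); save(c,f"pics/{n}0.png"); np.savez(f"{n}0.npz",P=cloud(c),I=c["pixels"]); print(n,c["position"],c["attitude"],c["fx"],c["cx"],c["cy"])
s=readout.observe(); print(s, bot.tcp_to_grasp)
E
```

```text
pics
top [ 0.31890822 -0.09826788  1.18757117] [ 0.07259903 -0.69617815  0.7124083  -0.05039628] 350.514576253096 250.54314363435398 188.32766344063046
side [ 1.4989872  -0.61809619  1.27178488] [-0.31844357  0.80301901  0.46558579 -0.19231231] 485.61735924455894 255.50704166366043 193.7411747448562
{'time_s': 0.1, 'q': array([9.43330568e-01, 1.04610956e-01, 9.65711200e-02, 1.56391780e+00,
       3.38592580e-06, 1.35307345e+00]), 'dq': array([-4.44667676e-04, -3.21221289e-03,  1.11742971e-03, -1.78939727e-03,
       -8.60659717e-06, -1.69919811e-04]), 'joint_efforts': array([ 4.95722386e-03, -5.58200383e+01,  5.04724288e+01,  1.28680366e-02,
       -3.69077843e-04,  4.27578399e-06]), 'eef_pos': array([0.23884986, 0.5500885 , 0.23063011]), 'eef_rot': array([ 0.59087984, -0.38796746,  0.5916484 ,  0.38767827]), 'force': array([ 0.63543626, -0.2706651 , -0.46795672]), 'ft_torque': array([-0.04378447, -0.04630185,  0.02964962]), 'gripper_width': 0.08532370784682686} 0.0187
```

View pics/top0.png

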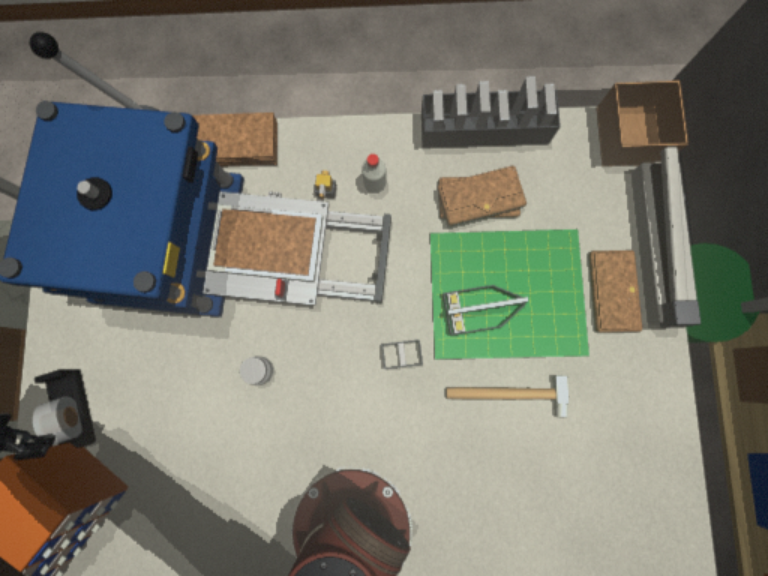

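View pics/side0.png

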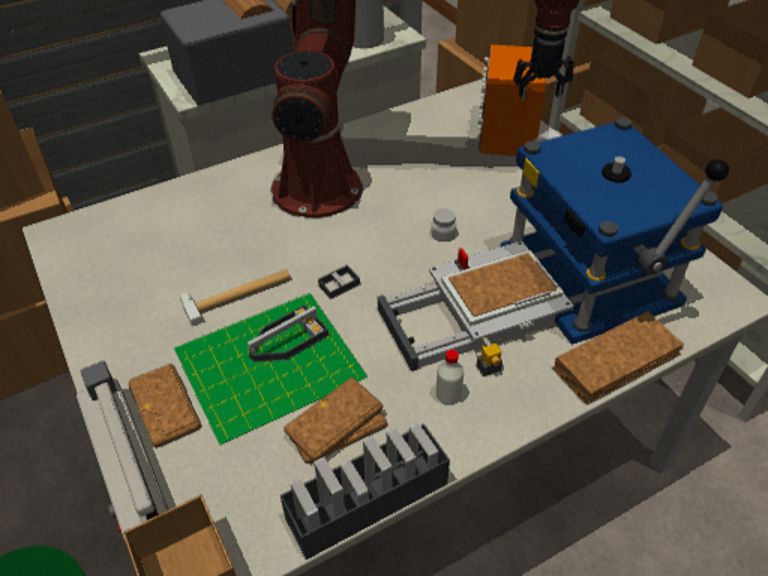

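The top view shows the press on the left (+y), the red grip at about (280,288), the cork at about (265,243), and the die bar from (449,310) to (527,299) with its point to the right (-y). The side view agrees. Next I'll measure these.

```bash
cat > m.py <<'E'
from h import *
def rect(xy): 
    r=cv2.minAreaRect(xy.astype(np.float32)); return r
def meas(P,I,show=True):
    hsv=cv2.cvtColor(I,cv2.COLOR_RGB2HSV); H,S,V=[hsv[...,i].astype(int) for i in range(3)]
    X,Y,Z=P[...,0],P[...,1],P[...,2]
    red=((H<6)|(H>174))&(S>150)&(V>80)&(Z>.06)&(Z<.14)&(X>.2)&(X<.65)&(Y<.4)&(Y>-.05)
    red&=X<.55
    q=P[red]; top=q[q[:,2]>q[:,2].max()-.006] if len(q) else q
    if len(q): print("grip",len(q),top.mean(0),"z",q[:,2].max(),"ext",np.ptp(top,axis=0))
    cork=(H>5)&(H<22)&(S>70)&(Z>.06)&(Z<.09)&(Y>-.1)&(Y<.45)&(X>.35)&(X<.75)
    n,l,st,ce=cv2.connectedComponentsWithStats(cork.astype(np.uint8))
    if n>1:
        k=1+np.argmax(st[1:,4]); q=P[l==k]; r=rect(q[:,:2]); print("cork",r,"z",np.median(q[:,2]))
    bar=(Z>.052)&(Z<.07)&(S<60)&(V>110)&(Y<-.08)&(X>.25)&(X<.6)&(Y>-.5)
    n,l,st,ce=cv2.connectedComponentsWithStats(bar.astype(np.uint8))
    if n>1:
        k=1+np.argmax(st[1:,4]); q=P[l==k]; print("bar",len(q),rect(q[:,:2]),"z",np.median(q[:,2]))
if __name__=="__main__":
    for n in("top","side"):
        d=np.load(n+"0.npz"); print(n); meas(d["P"],d["I"])
    P=np.load("top0.npz")["P"]
    for u,v in((187,192),(300,206),(350,199),(303,200),(305,216),(250,236),(215,125),(258,180)): print((u,v),P[v,u])
E
python3 m.py
```

```text
top
grip 21 [0.50613947 0.1405505  0.1062073 ] z 0.10978244806900461 ext [0.02892782 0.00690723 0.00570828]
cork ((0.6137927174568176, 0.17855685949325562), (0.21007679402828217, 0.12831026315689087), 82.59027099609375) z 0.07651730009401092
bar 169 ((0.46180230379104614, -0.3032614290714264), (0.010299187153577805, 0.1705673784017563), 8.197636604309082) z 0.060726105041128964
side
grip 39 [0.51480126 0.13528339 0.10836445] z 0.1117994357976495 ext [0.02560057 0.00915862 0.00572032]
cork ((0.6142580509185791, 0.17748364806175232), (0.21708685159683228, 0.13662616908550262), 82.71994018554688) z 0.07868995367999321
bar 107 ((0.46338385343551636, -0.3060946464538574), (0.013023209758102894, 0.16950783133506775), 7.386066436767578) z 0.062407907594982825
(187, 192) [0.50455392 0.13603014 0.09760802]
(300, 206) [ 0.45539884 -0.2226961   0.06322402]
(350, 199) [ 0.47425912 -0.38377837  0.06221   ]
(303, 200) [ 0.4791774  -0.23714275  0.03027216]
(305, 216) [ 0.42576324 -0.24106399  0.03180765]
(250, 236) [ 0.36560619 -0.05794119  0.00290136]
(215, 125) [0.73523186 0.05008456 0.06913937]
(258, 180) [ 0.55669854 -0.08930145  0.00090855]
```

Run:
```python
from h import *
s=readout.observe(); M=rot(s["eef_rot"]).as_matrix(); print("toolx",M[:,0],"toolz",M[:,2],np.degrees(np.arctan2(M[1,2],M[0,2])))
d=np.load("top0.npz");P=d["P"]
ey=np.array([.129,.992]);ex=np.array([.992,-.129]);n=np.array([.614,.178])
D=P[...,:2]-n; a=D@ex;b=D@ey;z=P[...,2]
# front cross bar extents in nest frame
m=(abs(a)<.06)&(b<-.13)&(b>-.36)&(z>.036)&(z<.056)
print("bar",m.sum(),np.percentile(b[m],[1,10,50,90,99]),np.median(z[m]))
I=d["I"].astype(int); y=(I[...,0]>150)&(I[...,1]>110)&(I[...,2]<80)&(z>.055)&(z<.08)&(abs(b)<.25)&(a>.1)&(a<.22)
print("yellow",y.sum(),np.percentile(b[y],[2,50,98]),np.percentile(a[y],[2,50,98]))
m=(z>.02)&(z<.036)&(abs(P[...,0]-.46)<.08)&(abs(P[...,1]+.3)<.12)
print("die frame",cv2.minAreaRect(P[m][:,:2].astype(np.float32)))
```

```text
toolx [-6.84536863e-04 -9.38108529e-04 -9.99999326e-01] toolz [ 0.39837312  0.91722275 -0.00113316] 66.52347025366105
bar 197 [-0.26801812 -0.266394   -0.25906025 -0.24835509 -0.24199966] 0.04521043550973802
yellow 27 [-0.12362388 -0.10472192 -0.09643864] [0.13164135 0.15577622 0.16611328]
die frame ((0.4620501697063446, -0.30273810029029846), (0.09573463350534439, 0.17175191640853882), 7.984140396118164)
```

```bash
python3 -m pendant '[[0,0,-8,0.01,-0.045,0,0],[0,0,-16,0.02,-0.09,0,0],[0,0,-24,0.03,-0.135,0,0],[0,0,-32,0.04,-0.18,0,0],[0,0,-40,0.05,-0.225,0,0],[0,0,-48,0.065,-0.265,0,0],[0,0,-55,0.105,-0.285,0,0],[0,0,-62,0.15,-0.31,0,0],[0,0,-68,0.195,-0.335,0,0],[0,0,-74,0.24,-0.355,0,0],[0,0,-74,0.276,-0.371,0,0],[0,0,-74,0.276,-0.371,0,0]]'
```

```text
time_s: 1.3
eef_pos: [0.5179, 0.1763, 0.2283]
eef_rot: [0.704, 0.047, 0.707, -0.048]
force: [0.0, -0.1, -0.7]
gripper_width: -0.0001
```

Run:
```python
from h import *
s=readout.observe(); M=rot(s["eef_rot"]).as_matrix(); print(s["eef_pos"],M[:,0],np.degrees(np.arctan2(M[1,2],M[0,2])),s["q"],s["force"],s["gripper_width"])
```

```text
[0.51786661 0.17633429 0.22828316] [-3.34132510e-03 -3.85237398e-04 -9.99994344e-01] -7.71129390536474 [ 8.90626842e-02 -5.37971890e-02 -6.85601280e-02  1.55939574e+00
 -8.65164053e-05  1.79444527e+00] [ 0.01604933 -0.06848771 -0.66380738] -0.0001026790131687487
```

```bash
python3 -m pendant '[[0,0,0,-0.002,0.005,-0.045,0],[0,0,0,-0.003,0.005,-0.09,0],[0,0,0,-0.003,0.005,-0.125,0],[0,0,0,-0.003,0.005,-0.143,0],[0,0,0,-0.003,0.005,-0.143,0]]'
python3 - <<'E'
from h import *
c=snap("side"); P=cloud(c); I=c["pixels"]; cv2.imwrite("pics/s1.png",cv2.resize(I[110:260,230:430,::-1],None,fx=4,fy=4))
E
```

```text
time_s: 1.8
eef_pos: [0.512, 0.1814, 0.082]
eef_rot: [0.702, 0.047, 0.709, -0.048]
force: [-0.9, -0.2, 0.7]
gripper_width: -0.0002
```

View pics/s1.png

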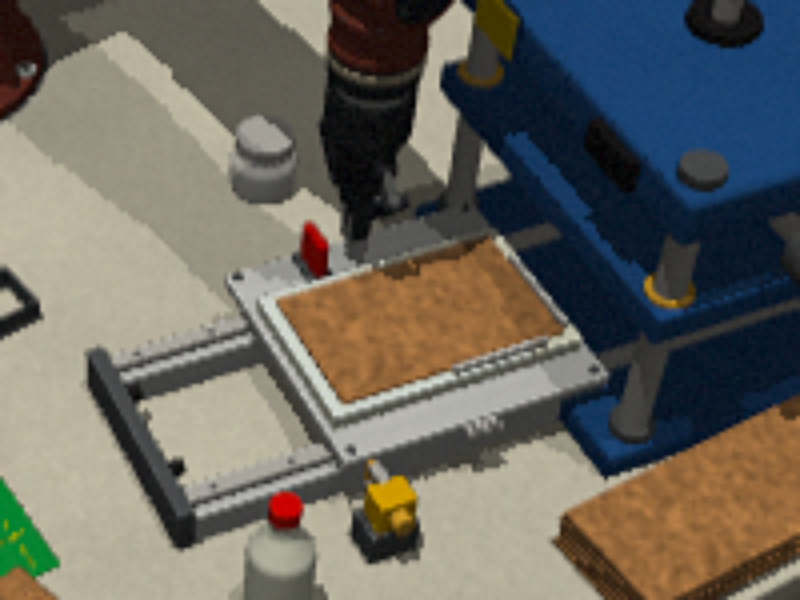

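The shut fingers (about 360,250) stand behind the red grip (314,250), clear of the board. Now I'll push along the slide.

```bash
python3 -m pendant '[[0,0,0,-0.001,-0.01,0.001,0],[0,0,0,-0.002,-0.02,0.001,0],[0,0,0,-0.004,-0.03,0.001,0],[0,0,0,-0.005,-0.04,0.001,0],[0,0,0,-0.0065,-0.05,0.001,0],[0,0,0,-0.008,-0.06,0.001,0],[0,0,0,-0.009,-0.07,0.001,0],[0,0,0,-0.0105,-0.08,0.001,0],[0,0,0,-0.012,-0.09,0.001,0],[0,0,0,-0.013,-0.1,0.001,0],[0,0,0,-0.014,-0.108,0.001,0],[0,0,0,-0.014,-0.108,0.001,0]]'
python3 - <<'E'
from m import *
for n in ("top","side"):
    c=snap(n); meas(cloud(c),c["pixels"])
E
```

```text
time_s: 3.05
eef_pos: [0.4991, 0.0723, 0.0851]
eef_rot: [0.703, 0.047, 0.708, -0.048]
force: [0.3, -0.6, -0.2]
gripper_width: 0.0001
grip 27 [0.49657352 0.05106287 0.10470011] z 0.10864837537816663 ext [0.02839324 0.00988588 0.00579171]
cork ((0.5958300828933716, 0.03901435434818268), (0.10968073457479477, 0.12785954773426056), 82.74285888671875) z 0.07673139818481034
bar 181 ((0.4618895947933197, -0.3027219772338867), (0.010178947821259499, 0.17326119542121887), 7.907759666442871) z 0.0609341166477082
grip 56 [0.50002916 0.04870927 0.10830421] z 0.11255269292493852 ext [0.02699938 0.00594633 0.0059263 ]
cork ((0.6012612581253052, 0.08771777898073196), (0.21471641957759857, 0.1399841159582138), 82.77261352539062) z 0.07874021529094688
bar 117 ((0.4641788899898529, -0.3060004413127899), (0.01492908876389265, 0.1717597246170044), 8.884781837463379) z 0.06229556372459233
```

```bash
python3 -m pendant '[[0,0,0,-0.0005,-0.004,0,0],[0,0,0,-0.001,-0.008,0,0],[0,0,0,-0.0015,-0.012,0,0]]';python3 -m pendant '[[0,0,0,-0.0005,-0.003,0,0],[0,0,0,-0.0005,-0.005,0,0]]';python3 -m pendant '[[0,0,0,-0.0005,-0.002,0,0],[0,0,0,-0.0005,-0.004,0,0]]'
```

```text
time_s: 3.45
eef_pos: [0.4976, 0.0621, 0.085]
eef_rot: [0.703, 0.048, 0.708, -0.047]
force: [1.4, 7.8, -0.5]
gripper_width: 0.0003
time_s: 3.65
eef_pos: [0.497, 0.0572, 0.085]
eef_rot: [0.703, 0.048, 0.708, -0.047]
force: [-1.0, 3.2, 0.2]
gripper_width: 0.0001
time_s: 3.85
eef_pos: [0.4965, 0.0528, 0.085]
eef_rot: [0.703, 0.048, 0.708, -0.047]
force: [-0.4, 0.6, -0.6]
gripper_width: -0.0002
```

```bash
python3 -m pendant '[[0,0,0,0,-0.0015,0,0],[0,0,0,0,-0.003,0,0]]';  python3 - <<'E'
from m import *
for n in ("top","side"):
    c=snap(n); P=cloud(c); meas(P,c["pixels"])
E
```

```text
time_s: 4.05
eef_pos: [0.4964, 0.0504, 0.085]
eef_rot: [0.703, 0.048, 0.708, -0.046]
force: [0.2, 9.4, 1.2]
gripper_width: 0.0005
grip 11 [0.48592544 0.03352776 0.10348272] z 0.10628087247587747 ext [0.01610336 0.00649394 0.00473202]
cork ((0.5916035771369934, 0.01003696396946907), (0.08718167990446091, 0.12993276119232178), 83.64482879638672) z 0.07655263134857249
bar 181 ((0.4617446959018707, -0.3024352490901947), (0.010101675055921078, 0.17204739153385162), 8.040995597839355) z 0.06075866965453769
grip 50 [0.49924369 0.02989103 0.10600433] z 0.10869075085745417 ext [0.03196515 0.00979181 0.00502593]
cork ((0.6001462340354919, 0.06892208755016327), (0.21373003721237183, 0.13735780119895935), 83.24132537841797) z 0.0788181758070634
bar 114 ((0.46293482184410095, -0.30637049674987793), (0.015739670023322105, 0.1731969565153122), 7.9849958419799805) z 0.06204121420158748
```

The bed is caught: it travelled about 109 mm, the force rose to 9 N at the stop, and the pin peak came before that. I'll back off, lift and go to the die.

```bash
python3 -m pendant '[[0,0,0,0.001,0.01,0.0,0],[0,0,0,0.001,0.01,0.04,0],[0,0,0,0.001,0.005,0.085,0],[0,0,2,-0.003,-0.035,0.1,0.2],[0,0,4,-0.008,-0.075,0.1,0.4],[0,0,6,-0.013,-0.115,0.1,0.4],[0,0,8,-0.018,-0.16,0.1,0.4],[0,0,10,-0.023,-0.205,0.1,0.4],[0,0,12,-0.028,-0.25,0.1,0.4],[0,0,14,-0.034,-0.29,0.1,0.4],[0,0,15.5,-0.039,-0.319,0.09,0.4],[0,0,15.5,-0.039,-0.319,0.08,0.4]]';  python3 - <<'E'
from m import *
s=readout.observe(); M=rot(s["eef_rot"]).as_matrix(); print(s["eef_pos"],M[:,0],np.degrees(np.arctan2(M[1,2],M[0,2])),s["force"],s["gripper_width"])
c=snap("top"); P=cloud(c); meas(P,c["pixels"])
c=snap("side"); P=cloud(c); meas(P,c["pixels"])
cv2.imwrite("pics/s2.png",cv2.resize(c["pixels"][150:300,100:300,::-1],None,fx=4,fy=4))
E
```

```text
time_s: 5.35
eef_pos: [0.4569, -0.2717, 0.1646]
eef_rot: [0.703, -0.047, 0.708, 0.048]
force: [0.3, 1.3, -0.1]
gripper_width: 0.0342
[ 0.4568953  -0.27173292  0.16458618] [-7.47804120e-03  5.83821160e-06 -9.99972039e-01] 7.694489858896256 [ 0.30824523  1.28446169 -0.08644112] 0.03423289653241071
grip 22 [0.49392975 0.03352819 0.10452712] z 0.10737505336613995 ext [0.02857806 0.00667029 0.00543151]
cork ((0.5996413230895996, 0.07126034796237946), (0.20978499948978424, 0.1287866234779358), 82.54730224609375) z 0.07659016799647589
grip 55 [0.5032077  0.02821719 0.10908334] z 0.11288227807126017 ext [0.0276882  0.00919858 0.00539781]
cork ((0.6001316905021667, 0.06951604783535004), (0.21400569379329681, 0.1385786086320877), 83.06251525878906) z 0.07896986047869747
bar 97 ((0.46480947732925415, -0.32299649715423584), (0.017172470688819885, 0.14091113209724426), 8.243677139282227) z 0.06213611155548859
```

View pics/s2.png

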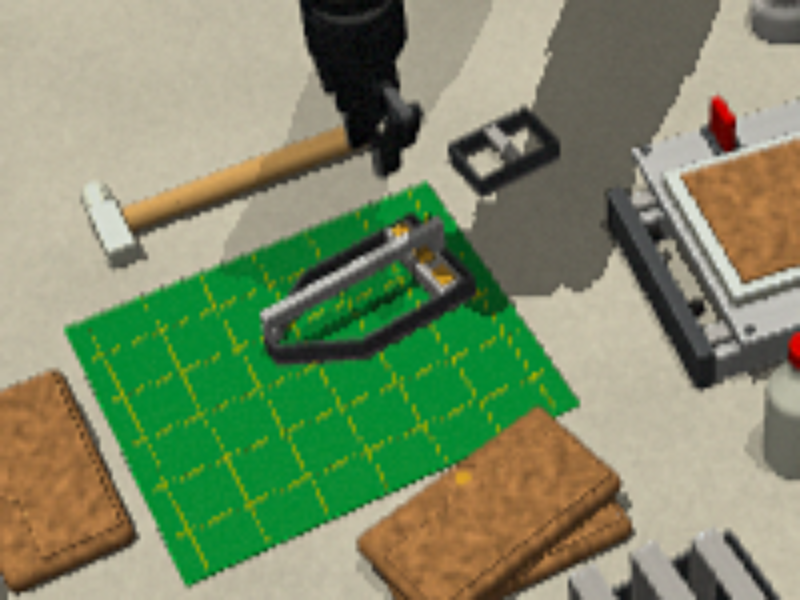

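Gripper is above the bar near the blunt end (390,150 → bar 420,235), and the bed has stayed put. Descending and gripping.

```bash
python3 -m pendant '[[0,0,0,0,0.002,-0.03,0.4],[0,0.2,0,0,0.002,-0.06,0.4],[0,0.4,0,0,0.002,-0.085,0.4],[0,0.4,0,0,0.002,-0.105,0.4],[0,0.4,0,0,0.002,-0.12,0.4],[0,0.4,0,0,0.002,-0.128,0.4],[0,0.4,0,0,0.002,-0.13,0.4]]' 70
python3 - <<'E'
from m import *
s=readout.observe(); M=rot(s["eef_rot"]).as_matrix(); print(s["eef_pos"],M[:,0],np.degrees(np.arctan2(M[1,2],M[0,2])),s["force"],s["gripper_width"])
c=snap("side")
cv2.imwrite("pics/s3.png",cv2.resize(c["pixels"][170:260,140:260,::-1],None,fx=6,fy=6))
E
```

```text
time_s: 6.15
eef_pos: [0.4568, -0.2653, 0.0329]
eef_rot: [0.7, -0.046, 0.711, 0.05]
force: [-0.4, -0.3, 0.4]
gripper_width: 0.034
[ 0.45677432 -0.26531024  0.03292074] [-0.0168974   0.00377952 -0.99985009] 7.821140254772523 [-0.40178091 -0.26777367  0.41753311] 0.034002305168265294
```

View pics/s3.png

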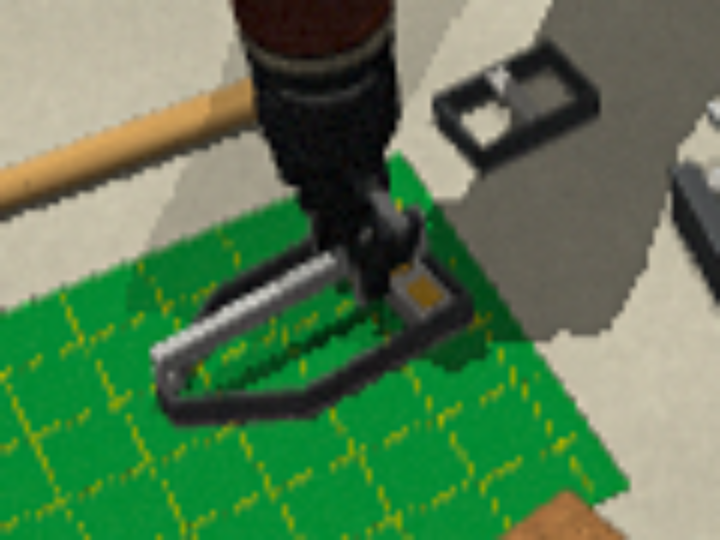

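Fingers straddle the bar just ahead of the punch block (fingers ~ (370,260)). I'll make a small correction of 4 mm and 1° of tilt, then close.

```bash
python3 -m pendant '[[-0.2,-1,0,0,-0.004,0.001,0.4],[-0.2,-1,0,0,-0.004,0.001,0.4],[-0.2,-1,0,0,-0.004,0.001,0],[-0.2,-1,0,0,-0.004,0.001,0],[-0.2,-1,0,0,-0.004,0.001,0],[-0.2,-1,0,0,-0.004,0.001,0],[-0.2,-1,0,0,-0.004,0.001,0],[-0.2,-1,0,0,-0.004,0.001,0]]' 80
python3 - <<'E'
from m import *
s=readout.observe(); M=rot(s["eef_rot"]).as_matrix(); print(s["eef_pos"],M[:,0],np.degrees(np.arctan2(M[1,2],M[0,2])),s["force"],s["gripper_width"])
E
```

```text
time_s: 7.0
eef_pos: [0.4575, -0.2702, 0.0354]
eef_rot: [0.706, -0.049, 0.705, 0.048]
force: [-0.0, 0.9, 5.5]
gripper_width: 0.0086
[ 0.4575412  -0.27024606  0.03536403] [ 0.00226375 -0.00132487 -0.99999656] 7.809752092872036 [-0.04456225  0.86264293  5.53750975] 0.008606443888461053
```

```bash
python3 -m pendant '[[0,0,0,0,0,0.006,0],[0,0,0,0,0,0.015,0],[0,0,0,0,0,0.025,0],[0,0,0,0,0,0.04,0],[0,0,0,0,0,0.055,0],[0,0,0,0,0,0.06,0],[0,0,0,0,0,0.06,0]]'
cat > chk.py <<'E'
from m import *
import sys
s=readout.observe(); M=rot(s["eef_rot"]).as_matrix(); print(s["time_s"],s["eef_pos"],M[:,0],np.degrees(np.arctan2(M[1,2],M[0,2])),s["force"],s["ft_torque"],s["gripper_width"])
g=np.array(s["eef_pos"])-bot.tcp_to_grasp*M[:,0]; print("grasp",g)
for n in("side","top"):
    c=snap(n); P=cloud(c); I=c["pixels"]
    d=np.linalg.norm(P[...,:2]-g[:2],axis=-1); z=P[...,2]
    hsv=cv2.cvtColor(I,cv2.COLOR_RGB2HSV)
    m=(d<.16)&(abs(z-g[2]-.005)<.016)&(hsv[...,1]<60)&(hsv[...,2]>100)
    k,l,st,ce=cv2.connectedComponentsWithStats(m.astype(np.uint8),connectivity=8)
    for j in range(1,k):
        if st[j,4]<12: continue
        q=P[l==j]; o=q.mean(0); _,_,vt=np.linalg.svd(q-o); v=vt[0]*-np.sign(vt[0,1]); t=(q-o)@v
        print(n,"bar piece",st[j,4],"mean",o,"dir",v,"pitch",v[2],"yaw",np.degrees(np.arctan2(v[1],v[0])),"ends",o+v*t.min(),o+v*t.max())
    cv2.imwrite(f"pics/{sys.argv[1]}_{n}.png",cv2.resize(I[:,:,::-1],None,fx=1.5,fy=1.5))
    meas(P,I)
E
python3 chk.py lift
```

```text
time_s: 7.7
eef_pos: [0.4582, -0.2709, 0.0968]
eef_rot: [0.707, -0.049, 0.704, 0.047]
force: [-0.3, 0.3, -5.5]
gripper_width: 0.0084
7.7 [ 0.458211   -0.27087883  0.09682876] [ 0.00391312 -0.00292324 -0.99998807] 7.813736469793984 [-0.33085258  0.31143866 -5.45879312] [ 0.00772037 -0.03832051  0.0712865 ] 0.0083663904466774
grasp [ 0.45813783 -0.27082416  0.11552854]
side bar piece 89 mean [ 0.46743663 -0.34270162  0.12383388] dir [ 0.14594004 -0.98927634 -0.00581612] pitch -0.0058161161845929395 yaw -81.60813844874816 ends [ 0.45906093 -0.28592568  0.12416767] [ 0.47497449 -0.39379809  0.12353347]
grip 55 [0.49799567 0.03055911 0.10596987] z 0.10904040248926883 ext [0.02746845 0.00919211 0.00596751]
cork ((0.6005586385726929, 0.06868524849414825), (0.2158980816602707, 0.13646911084651947), 82.47169494628906) z 0.0788034803411729
grip 19 [0.49421386 0.0331662  0.10477226] z 0.1077453853697452 ext [0.02540988 0.00704363 0.00588621]
cork ((0.6001434922218323, 0.07146484404802322), (0.20923447608947754, 0.1290847808122635), 82.66016387939453) z 0.07660388978889343
```

View pics/lift_side.png

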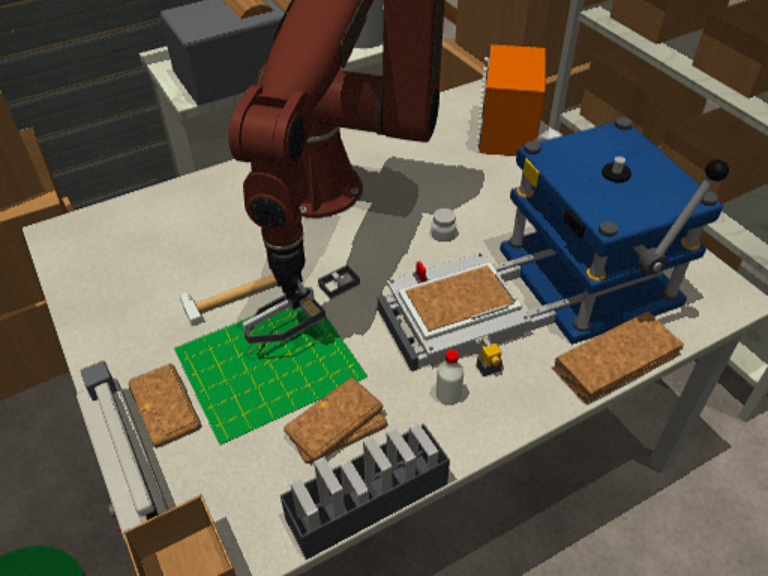

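Die is lifted level (bar pitch about -0.006) and held near -36 mm; the bed is still caught. Now carrying it over smoothly.

```bash
python3 -m pendant '[[0,0,0,0,0,0.012,0],[0,0,0,0.003,0.008,0.03,0],[0,0,-0.8,0.007,0.019,0.048,0],[0,0,-1.5,0.014,0.037,0.062,0],[0,0,-2.5,0.023,0.06,0.074,0],[0,0,-3.5,0.033,0.086,0.081,0],[0,0,-4.5,0.044,0.113,0.085,0],[0,0,-5.5,0.054,0.139,0.085,0],[0,0,-6.5,0.064,0.165,0.085,0],[0,0,-7.3,0.072,0.185,0.085,0],[0,0,-8,0.076,0.196,0.085,0],[0,0,-8,0.078,0.2,0.085,0]]'; python3 chk.py mid
```

```text
time_s: 9.0
eef_pos: [0.5355, -0.0689, 0.1803]
eef_rot: [0.708, 0.0, 0.707, -0.001]
force: [-0.5, -1.1, -6.1]
gripper_width: 0.0089
9.0 [ 0.53553523 -0.06888053  0.1803032 ] [ 1.50208518e-03 -9.90345897e-04 -9.99998381e-01] -0.10612319928064715 [-0.47904463 -1.10602364 -6.11665231] [ 0.0291576  -0.00416294 -0.01335524] 0.008862940889581748
grasp [ 0.53550715 -0.06886201  0.19900317]
side bar piece 91 mean [ 0.53485841 -0.14093365  0.20726186] dir [ 0.00490436 -0.99998135 -0.00363931] pitch -0.003639308388747429 yaw -89.7189976191057 ends [ 0.53457813 -0.08378491  0.20746985] [ 0.53511762 -0.19378539  0.20706951]
grip 20 [0.49965138 0.02924505 0.10771533] z 0.11058697973563447 ext [0.02591626 0.00911537 0.00541901]
cork ((0.5985705852508545, 0.06934009492397308), (0.2136884182691574, 0.14266769587993622), 81.79426574707031) z 0.07889275586058697
top bar piece 148 mean [ 0.53173302 -0.14445769  0.20340967] dir [ 0.00730512 -0.99994752 -0.0071828 ] pitch -0.007182795499351731 yaw -89.58143304893267 ends [ 0.53136412 -0.09396211  0.20377239] [ 0.5320567  -0.18876419  0.20309141]
cork ((0.6104086637496948, 0.15162093937397003), (0.047781914472579956, 0.12747211754322052), 84.67363739013672) z 0.07655089533194626
```

```bash
python3 -m pendant '[[0,0,-0.3,0.003,0.008,0,0],[0,0,-1,0.009,0.022,0,0],[0,0,-1.8,0.017,0.042,0,0],[0,0,-2.8,0.026,0.065,0,0],[0,0,-3.8,0.036,0.09,0,0],[0,0,-4.8,0.046,0.115,0,0],[0,0,-5.8,0.055,0.138,-0.003,0],[0,0,-6.6,0.062,0.156,-0.007,0],[0,0,-7.2,0.066,0.168,-0.012,0],[0,0,-7.6,0.069,0.173,-0.016,0],[0,0,-7.6,0.069,0.174,-0.018,0],[0,0,-7.6,0.069,0.174,-0.019,0]]'; python3 -m pendant '[[0,0,0,0,0,0,0],[0,0,0,0,0,0,0],[0,0,0,0,0,0,0]]'; python3 chk.py over
```

```text
time_s: 10.3
eef_pos: [0.6042, 0.1036, 0.1609]
eef_rot: [0.706, 0.047, 0.705, -0.048]
force: [-0.2, 0.2, -6.0]
gripper_width: 0.0084
time_s: 10.6
eef_pos: [0.6044, 0.1031, 0.1613]
eef_rot: [0.706, 0.047, 0.705, -0.049]
force: [0.7, 0.5, -5.2]
gripper_width: 0.0085
10.6 [0.60435668 0.10314896 0.1612515 ] [ 0.00126674 -0.00182203 -0.99999754] -7.772342590746817 [ 0.7391842   0.47369179 -5.16442979] [ 0.00106664 -0.03761256 -0.02779266] 0.00846262383970949
grasp [0.60433299 0.10318303 0.17995145]
side bar piece 81 mean [0.5938907  0.03180283 0.18796516] dir [-0.1337974  -0.99095953 -0.00987217] pitch -0.009872174243011596 yaw -97.689462157462 ends [0.60184532 0.09071806 0.18855209] [ 0.58718977 -0.01782707  0.18747073]
grip 45 [0.49344774 0.02835384 0.10836126] z 0.11207315767558756 ext [0.01430046 0.01176947 0.00590027]
cork ((0.599911093711853, 0.06844469159841537), (0.21376925706863403, 0.13749773800373077), 81.63356018066406) z 0.07866516466903539
top bar piece 151 mean [0.59234222 0.03924078 0.18525866] dir [-0.14768295 -0.98903347 -0.00159356] pitch -0.0015935605880279587 yaw -98.49268465243205 ends [0.60068432 0.0951079  0.18534868] [ 0.58409089 -0.01601841  0.18516963]
grip 19 [0.49416637 0.03331404 0.10492407] z 0.10786253429113857 ext [0.02599275 0.00683427 0.00543403]
cork ((0.5999959707260132, 0.07044143974781036), (0.207460418343544, 0.1279359608888626), 82.51609802246094) z 0.07677044845147196
```

View pics/over_side.png

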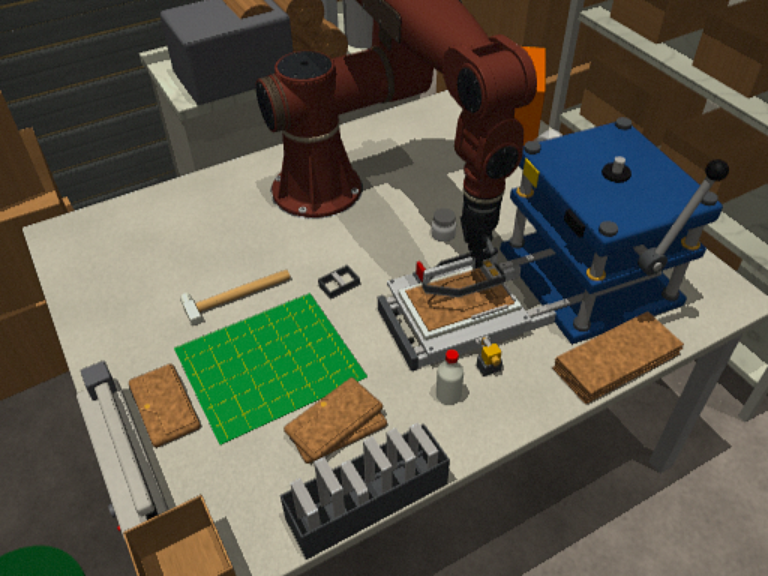

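```bash
python3 -c "
from plant import finish_job; print(finish_job())"
```

```text
the job is handed in; nothing more can be done
None
```

I pushed the bed out until its catch snapped in, then picked up the flap die at its balance point. I handed the job in with the arm still holding the die over the cork sheet; no verdict was reported.

**Bed:** it travelled about 109 mm. The push force rose to about 8 N, dropped to 0.6 N, and reached 9.4 N on a final 3 mm press. Later pictures show it in the same place.

**Die, from the last pictures:**

| Check | Measured | Limit |
|---|---|---|
| Grasp point along the die | about -35 mm (±2 mm) | -50 to -20 mm |
| Underside above the sheet | about 51 mm | 25 to 80 mm |
| Off centre of the sheet | about 1 mm (side view), 5 mm (top view) | 15 mm |
| Out of square | under 0.02 rad | 0.10 rad |
| Pitch | under 0.01 rad | 0.08 rad |

- **Centring disagreement:** the two views differ by a few millimetres across the sheet, and I did not track down why. Both are well inside the limit.
- **Pose:** the point faces away from the press. I measured the die's level only along its bar; side to side I relied on the tool being vertical within 0.003 rad.
- **Other things on the table:** they look unmoved in the last side view, but I did not measure them. No check failed.
- **Time:** about 11 s of robot time was used out of 54 s.

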